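# Stack the closure and bottle trays in the bottling room

### The arm

A 6-joint arm with a two-finger parallel gripper is mounted at the origin on the work surface. World frame = base frame: x ahead of the robot, y to its left, z up, the work surface at z = 0. Lengths are in mm, angles in degrees, forces in N, time in s.
With the tool pointing down it reaches from about 350 to 850 mm from the base axis. Payload 8.1 kg.
Tool frame: the origin (TCP) lies at the very end of the fingers, on their centre line; the grasp point (between the pads) lies 19 mm behind it (r.grip_point_offset is the distance from the TCP to the grasp point, in mm); z points along the fingers, y is the line along which they close (so a half turn about z gives the same grasp; the last joint's range is limited). The gripper opens to 85 mm and grips with 20 to 120 N. Pads are 22 mm wide; open, the fingers measure 114 mm over their backs; the gripper's body (76 mm by 85 mm) begins 54 mm behind the grasp point. The pads swing forward as they close: fully open they stand 13 mm farther back than shut.
Start: joints at [-75.768, 7.471, 85.268, -0, 87.261, -4.893], TCP at [196.601, -566.88, 231.292] pointing down, gripper open.
Joint ranges: [-169.43, 169.43], [-51.17, 129.36], [1.28, 143.12], [-76.62, 256.62], [0, 156.53], [-152.29, 152.29]. Speed limits (degrees/s): [136.94, 136.94, 159.86, 180, 180, 180].

### API

Orientations are given as [roll, pitch, yaw] about the fixed x, y, z axes, in that order (R = Rz(yaw) Ry(pitch) Rx(roll)).
In Python, from bench import status, eyes, r gives the robot as it stands.
- The arm moves only by the shell command python3 -m handwheel 'ROWS' [FORCE]. ROWS is a JSON object whose one key "series" holds a list that holds one entry, the list of rows, each a list of 7 numbers: the shift along the tool's x, y, z in cm, then the turn, a rotation vector about the tool's x, y, z in rad, then the opening, from 0 (shut) to 1 (fully open). In form: {"series": [[[tx, ty, tz, rx, ry, rz, claw], ...]]}. A call has 1 to 12 rows; each row is the pose to reach, as a shift and turn from the pose commanded when the call began, along the tool's axes at that moment; what a row does not reach only later rows make up. A row lasts 1/8 s, in which the tool goes at most 62.5 mm and 10.7 degrees, less where a joint would pass 70% of its speed; a pose out of reach is approached as far as the arm can. A call with a gripper value outside its range is refused whole. The fingers move at their own pace and stop on an object; FORCE is the grip in N (left out, the last holds). Time passes only in rows, so rows that repeat a pose let the fingers close. It gives the time, the measured TCP pose, the force, the opening and the grip force at its end, in the units of the state.
- status.sense(): the state, without advancing time (a new reading comes with each control period).
- eyes.snapshot(name): name is "side" or "top"; returns a dict with "img" (384x512x3 uint8, red, green, blue), "mtx" (3x3 intrinsics, pixels), "k1" (the pictures are not rectified: a ray, as slopes to the right and down, at radius r is drawn at 1 + k1 r^2 times it, then the intrinsics apply), "R" (3x3) and "t" (3): a world point X has camera coordinates R X + t. Camera axes: x right, y down, z forward; pixel columns grow to the right and rows downward; lengths in mm; the calibration is good to about 2 mm. A picture is of the moment at which its call begins. There is no depth.
- r.hand_in(): hands the job in; it is judged then, once.
The state is a dict: "time": time; "joint_pos": joint angles; "qd": joint speeds; "joint_efforts": joint torques, N m; "tool_pos": TCP position; "tcp_rot": TCP orientation; "ft_force": force on the tool from outside, world axes, zero at the start; "wrist_torque": the same for the moment, N m; "finger_gap": finger opening in mm; "grip_force": force on a finger pad.
Only numpy, scipy, OpenCV 4.12 (cv2) and the standard library are available. Lean on these libraries where they do the work, as an engineer would, in place of code of your own. Each camera call takes 0.05 s, during which the arm holds its last target. There are 200 camera calls.

### The job

Make up the tray stack on the low steel base: first the deep tray of little bottles, on it the medium tray of stoppers, then the shallow tray of caps, and the lid on top, one at a time in that order, each with its corner feet dropped fully home inside the rim below, so that the sides are flush. Carry the trays level and set them down gently, without dropping them; the base is fixed. Leave everything else on the bench where it stands.

Things in the scene. Friction and masses are not known exactly. Their poses are not given: they have to be found in the camera images.
- base: Low steel stacking base, fixed: pan 176 (x) x 120 (y) mm, walls 5, rim 18 mm above its origin, inner floor at 6 with dark ribs. Origin: centre of underside, on the bench; z up. A half turn of it or of the trays makes no difference. All feet alike: 20 mm across at the top, 10 at the tip, centres 71 (x) and 43 (y) mm from the middle; 2 mm clear inside a rim.
- tray_deep: Deep tray: six little filled bottles with caps, three along each short side, fixed. White, 176 (x) x 120 (y) mm, walls 5, rim at z=105. Origin: underside centre, at the tips of four 10 mm tapered corner feet; z up. Its floor, underside z=10, top z=14, rests on the rim below when home. Grip bar on the mid-partition: 12 thick (x), 70 long (y), 36 deep, top z=103; 40 mm free beside it. 0.65 kg
- tray_mid: Medium tray: six black-headed cork stoppers, corks up, three along each short side, fixed. White, 176 (x) x 120 (y) mm, walls 5, rim at z=70. Origin: underside centre, at the tips of four 10 mm tapered corner feet; z up. Its floor, underside z=10, top z=14, rests on the rim below when home. Grip bar on the mid-partition: 12 thick (x), 70 long (y), 36 deep, top z=68; 40 mm free beside it. 0.4 kg
- tray_low: Shallow tray: six aluminium screw caps, three along each short side, fixed. White, 176 (x) x 120 (y) mm, walls 5, rim at z=46. Origin: underside centre, at the tips of four 10 mm tapered corner feet; z up. Its floor, underside z=10, top z=14, rests on the rim below when home. Grip bar on the mid-partition: 12 thick (x), 70 long (y), 30 deep, top z=44; 40 mm free beside it. 0.28 kg
- lid: Flat white plastic lid 176 (x) x 120 (y) mm, plate from z=10 to z=15 mm, with a raised handle bar across its middle: 12 thick (x), 80 long (y), from z=27 to z=45, open below. Origin: centre of underside at the tips of its four 10 mm high tapered corner feet (like those of the trays); z up. The underside of the plate rests on the rim below when home. 0.2 kg
- funnel: Bystander: steel funnel standing mouth down, 84 mm across, 72 mm high. Origin: centre of its foot.
- measure: Bystander: small steel measuring cup, 56 mm across, 65 mm high. Origin: centre of its foot.
- label_roll: Bystander: roll of blank labels standing on end, a paper ring 80 mm across, 45 mm high. Origin: centre of its foot.
- dish: Bystander: white ceramic dish, 84 mm across, 30 mm high. Origin: centre of its foot.
- sample: Bystander: one little filled bottle standing alone, 30 mm across, 76 mm high. Origin: centre of its foot.
Not all that is in view belongs to the job. Leave any pink look-alike of the lid alone.

How it is judged:
By the outcome, as a careful person would: the job done as asked, in the order asked, and still so for the second after the job is handed in, with the robot touching nothing.
It also fails if it takes over 136 s, if anything falls off the work surface, if the arm or the gripper's body presses on something with over 40 N, if the wrist force passes 120 N, or if a joint passes its speed limit or range.

## Working session

There is one attempt and no reset: what is moved stays moved. The work goes in short steps, Python scripts to look and compute and a shell command to move; the robot and the scene stay as the last step left them, time stands still between calls to the robot, and variables do not carry over. Pictures are saved under pics/ and viewed, at most 14 in all, crops included, and the job is handed in when it is done.

```bash
ls; mkdir -p pics; python3 - <<'E'
from bench import status, eyes, r
import cv2
s=status.sense(); print(s)
for n in("side","top"):
    d=eyes.snapshot(n); cv2.imwrite(f"pics/{n}0.png",d["img"][:,:,::-1]); print(n,d["mtx"],d["k1"],d["R"],d["t"])
E
```

```text
pics
{'time': 0.0, 'joint_pos': array([-7.57681015e+01,  7.51617915e+00,  8.53301416e+01,  1.16107146e-03,
        8.72584167e+01, -4.89291121e+00]), 'qd': array([ 0.01883734, -0.02188443, -0.05602495, -0.11767058, -0.13072264,
       -0.0577318 ]), 'joint_efforts': array([ 1.03867771e-05, -5.69401753e+01, -5.00551021e+01, -3.52663556e-04,
        1.48168160e-02,  7.35674263e-06]), 'tool_pos': array([ 196.47335248, -566.35180091,  230.224968  ]), 'tcp_rot': array([-1.79895743e+02, -1.00888505e-02,  1.91247440e+01]), 'ft_force': array([-0.16833754,  0.99912385, -0.46278575]), 'wrist_torque': array([-0.00882565, -0.01571922,  0.05205005]), 'grip_force': 0.0, 'finger_gap': 85.22978510311137}
side [[389.25741058   0.         257.86161808]
 [  0.         389.25741058 185.75790108]
 [  0.           0.           1.        ]] -0.08372680116303133 [[-0.83158783 -0.55483296  0.02494122]
 [-0.30588907  0.4200618  -0.85438865]
 [ 0.46356613 -0.71812845 -0.51903562]] [ 456.65628964  149.39885506 1383.46752278]
top [[415.26987454   0.         255.25135708]
 [  0.         415.26987454 186.72475726]
 [  0.           0.           1.        ]] -0.07178835682437754 [[-0.02336619 -0.99968957 -0.00864785]
 [-0.99449998  0.02412655 -0.10192011]
 [ 0.10209711  0.0062188  -0.994755  ]] [  82.64951908  485.22105955 1459.64059929]
```

View pics/top0.png

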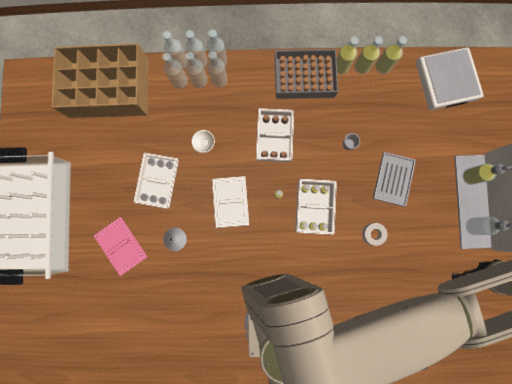

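View pics/side0.png

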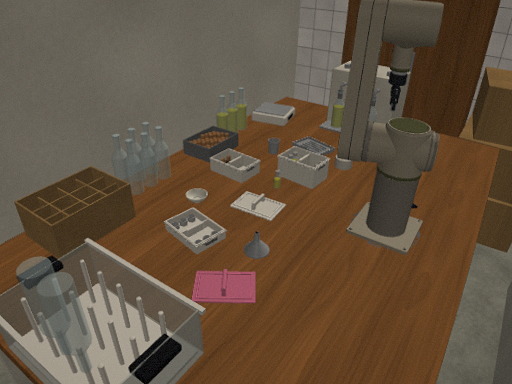

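The top view shows these items (pixels are top view):
- **Base:** dark-ribbed steel, at (395,178).
- **Deep tray:** green bottles, at (316,207).
- **Medium tray:** stoppers, at (275,134).
- **Shallow tray:** caps, at (156,180).
- **Lid candidates:** the white plate with a bar at (231,202) and the pink plate at (120,246). The white one fits because the lid is described as white plastic, and the pink one is the look-alike.

I'll confirm them in an enlarged crop while measuring.

```bash
cat > h.py <<'E'
import numpy as np, cv2
from bench import status, eyes, r
def und(d,p):
    return cv2.undistortPoints(np.float64(p).reshape(-1,1,2),d["mtx"],np.array([d["k1"],0,0,0,0.]) ).reshape(-1,2)
# note: model here: drawn = ray*(1+k1 r^2) = OpenCV k1
def ray(d,p):
    n=und(d,p); v=np.c_[n,np.ones(len(n))]@d["R"]; return -d["R"].T@d["t"], v
def plane(d,p,z):
    c,v=ray(d,p); return c+v*((z-c[2])/v[:,2])[:,None]
def proj(d,X):
    X=np.float64(X).reshape(-1,3); rv=cv2.Rodrigues(d["R"])[0]
    return cv2.projectPoints(X,rv,d["t"],d["mtx"],np.array([d["k1"],0,0,0,0.]))[0].reshape(-1,2)
def tri(d1,p1,d2,p2):
    c1,v1=ray(d1,p1);c2,v2=ray(d2,p2);out=[]
    for a,b in zip(v1,v2):
        s=np.linalg.lstsq(np.c_[a,-b],c2-c1,rcond=None)[0]; A=c1+s[0]*a;B=c2+s[1]*b
        out.append(np.r_[(A+B)/2,np.linalg.norm(A-B)])
    return np.array(out)
E
python3 - <<'E'
from h import *
t=eyes.snapshot("top"); s=eyes.snapshot("side")
np.savez("s0.npz",t=t["img"],s=s["img"])
hsv=cv2.cvtColor(t["img"],cv2.COLOR_RGB2HSV)
c={"deep":(316,207,105),"mid":(275,134,70),"low":(156,180,46),"lid":(231,202,15),"base":(395,178,18)}
tiles=[]
for k,(u,v,z) in c.items():
    m=((hsv[...,1]<70)&(hsv[...,2]>(150 if k!="base" else 60))).astype(np.uint8)
    roi=np.zeros_like(m); roi[v-35:v+35,u-32:u+32]=1
    m=cv2.morphologyEx(m*roi,cv2.MORPH_CLOSE,np.ones((5,5)))
    cs=max(cv2.findContours(m,0,2)[0],key=cv2.contourArea)
    P=plane(t,cs.reshape(-1,2),z)[:,:2].astype(np.float32)
    rc=cv2.minAreaRect(P); print(k,np.round(rc[0],1),np.round(rc[1],1),round(rc[2],1), np.round(cv2.boxPoints(rc)).tolist())
    up=cv2.resize(t["img"][v-33:v+33,u-33:u+33],(264,264),interpolation=cv2.INTER_CUBIC); tiles.append(up)
p=(175,175);
def sc(u,v): return cv2.resize(s["img"][v-33:v+33,u-33:u+33],(264,264),interpolation=cv2.INTER_CUBIC)
for k in ("deep",): tiles.append(sc(303,166))
row1=np.hstack(tiles[:3]);row2=np.hstack(tiles[3:])
cv2.imwrite("pics/mont.png",np.vstack([row1,row2])[:,:,::-1])
tiles=[sc(235,165),sc(195,230),sc(258,205),sc(313,147)]
cv2.imwrite("pics/mont2.png",np.vstack([np.hstack(tiles[:2]),np.hstack(tiles[2:])])[:,:,::-1])
E
```

```text
deep [ 408.7 -133.2] [128.  181.4] 85.1 [[313.0, -189.0], [494.0, -205.0], [505.0, -77.0], [324.0, -62.0]]
mid [667.4  -1.7] [127.7 184.1] 86.0 [[571.0, -59.0], [755.0, -72.0], [764.0, 56.0], [580.0, 68.0]]
low [517.2 424.1] [130.5 183.3] 78.4 [[414.0, 379.0], [594.0, 342.0], [620.0, 470.0], [440.0, 506.0]]
lid [436.8 163.3] [177.8 121.7] 3.3 [[344.0, 219.0], [352.0, 97.0], [529.0, 108.0], [522.0, 229.0]]
base [ 505.1 -432. ] [123.3 178.5] 74.5 [[403.0, -468.0], [575.0, -515.0], [608.0, -397.0], [436.0, -349.0]]
```

View pics/mont.png

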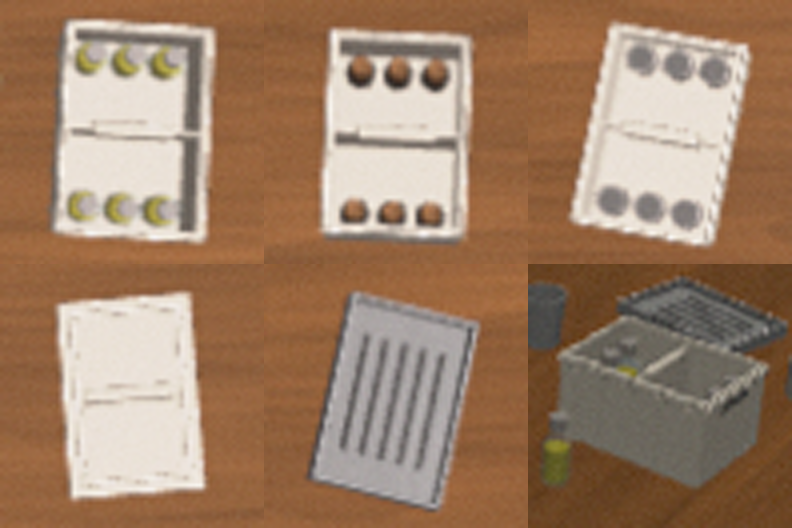

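View pics/mont2.png

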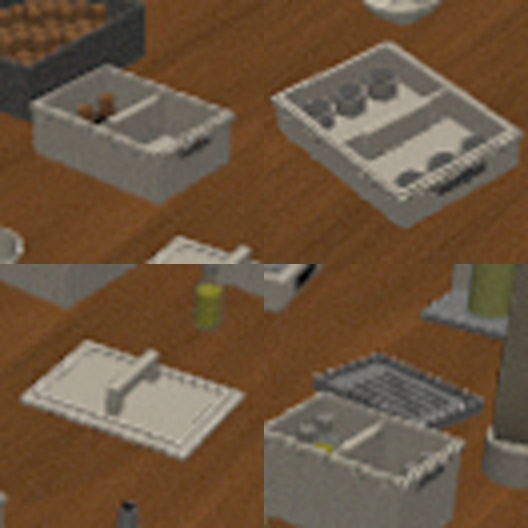

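The crops confirm it: the white plate with the raised bar, top (231,202) and side (258,205), is the lid, and the four other identities hold. The tray contours also pick up some outer wall. I'll triangulate the rim corners in both views to get heights and centres.

```bash
cat > m.py <<'E'
from h import *
t=eyes.snapshot("top"); s=eyes.snapshot("side")
def px(p,o,c): return [[c[0]-33+(x-o[0]+.5)/4-.5,c[1]-33+(y-o[1]+.5)/4-.5] for x,y in p]
# order: (+x,+y)=TL, (+x,-y)=TR, (-x,-y)=BR
T={"deep":([(67,20),(216,29),(206,241)],(0,0),(316,207)),"mid":([(332,29),(470,37),(466,231)],(264,0),(275,134)),
"low":([(612,23),(749,46),(714,243)],(528,0),(156,180)),"lid":([(58,306),(190,293),(205,488)],(0,264),(231,202)),"base":([(351,292),(479,323),(438,509)],(264,264),(395,178))}
S={"deep":([(562,355),(632,318),(768,371)],(528,264),(303,166)),"mid":([(34,102),(106,66),(234,114)],(0,0),(235,165)),
"low":([(273,99),(388,44),(521,135)],(264,0),(195,230)),"lid":([(21,398),(85,342),(243,397)],(0,264),(258,205)),"base":([(315,378),(378,353),(484,407)],(264,264),(313,147))}
H={"deep":105,"mid":70,"low":46,"lid":15,"base":18}
for k in T:
    a=px(*T[k]);b=px(*S[k]); X=tri(t,a,s,b); P=plane(t,a,H[k])[:,:2]
    e=P[0]-P[1]; f=P[1]-P[2]
    dirl=f/np.linalg.norm(f)
    print(k,"tri z",X[:,2].round(1),"miss",X[:,3].round(1),"| plane short",np.linalg.norm(e).round(1),"long",np.linalg.norm(f).round(1),"cen",((P[0]+P[2])/2).round(1),"far-edge cen",((P[0]+P[1])/2-88*dirl).round(1),"ang",np.degrees(np.arctan2(f[1],f[0])).round(1),(np.degrees(np.arctan2(e[1],e[0]))-90).round(1))
E
python3 m.py
```

```text
deep tri z [103.6 101.   96.8] miss [0.8 1.8 5.5] | plane short 126.6 long 179.1 cen [ 408.3 -134.7] far-edge cen [ 409.8 -134.8] ang -5.1 -4.9
mid tri z [71.  68.1 65.6] miss [0.6 4.4 0.3] | plane short 122.4 long 174.2 cen [670.9  -4. ] far-edge cen [670.   -3.9] ang -3.1 -4.8
low tri z [42.4 39.4 37. ] miss [1.1 4.5 4.8] | plane short 126.0 long 177.8 cen [518.7 422.1] far-edge cen [519.6 421.9] ang -10.3 -11.1
lid tri z [14.9 12.5 11.1] miss [4.1 5.7 5.6] | plane short 119.8 long 175.9 cen [436.1 161.7] far-edge cen [436.  161.7] ang 3.2 4.3
base tri z [17.1 18.2  7.4] miss [2.6 5.3 2.9] | plane short 120.6 long 175.2 cen [ 505.2 -432.5] far-edge cen [ 504.8 -432.4] ang -16.0 -14.9
```

```bash
cat > g.py <<'E'
# g.py x y z yaw : shift (cm) and turn (rad) from the present pose, in tool axes
import sys; from h import *
from scipy.spatial.transform import Rotation as Ro
s=status.sense(); x,y,z,w=map(float,sys.argv[1:5])
R=Ro.from_euler("xyz",s["tcp_rot"],degrees=True)
print(R.inv().apply(np.array([x,y,z])-s["tool_pos"]).round(1)/10,(R.inv()*Ro.from_euler("xyz",[180,0,w],degrees=True)).as_rotvec().round(3))
print("t",s["time"],s["tool_pos"].round(1),s["tcp_rot"].round(2),"F",s["ft_force"].round(1),"gap",s["finger_gap"])
E
python3 g.py 410.5 -137.5 190 85
```

```text
[ 34.27 -33.54   4.12] [-0.   -0.   -1.15]
t 0.3 [ 196.6 -566.7  230.9] [-1.7997e+02 -1.0000e-02  1.9120e+01] F [ 0.7 -0.3 -0.3] gap 85.68982827571199
```

```bash
python3 -m handwheel '{"series": [[[34.3,-33.5,2,0,0,-1.15,0.58],[34.3,-33.5,4,0,0,-1.15,0.58],[34.3,-33.5,4,0,0,-1.15,0.58],[34.3,-33.5,4,0,0,-1.15,0.58],[34.3,-33.5,4,0,0,-1.15,0.58],[34.3,-33.5,4,0,0,-1.15,0.58],[34.3,-33.5,4,0,0,-1.15,0.58],[34.3,-33.5,4,0,0,-1.15,0.58],[34.3,-33.5,4,0,0,-1.15,0.58],[34.3,-33.5,4,0,0,-1.15,0.58],[34.3,-33.5,4,0,0,-1.15,0.58],[34.3,-33.5,4,0,0,-1.15,0.58]]]}' 40; python3 g.py 410.5 -137.5 68 85; python3 - <<'E'
from h import *
a=[]
for n,X in(("top",(410,-137,105)),("side",(410,-137,105))):
    d=eyes.snapshot(n);u,v=proj(d,X)[0].round().astype(int);print(u,v)
    a.append(cv2.resize(d["img"][v-45:v+45,u-45:u+45],(396,396),interpolation=3))
cv2.imwrite("pics/a1.png",np.hstack(a)[:,:,::-1])
E
```

```text
time: 1.8
tool_pos: [410.6, -139.0, 191.4]
tcp_rot: [180.0, 0.0, 84.9]
ft_force: [-0.2, 0.4, -0.1]
finger_gap: 49.6
grip_force: 0.0
[ 0.15 -0.02 12.34] [ 0.     0.    -0.002]
t 1.8 [ 410.6 -139.   191.4] [1.80e+02 1.00e-02 8.49e+01] F [-0.2  0.4 -0.1] gap 49.606929386881745
317 206
305 156
```

View pics/a1.png

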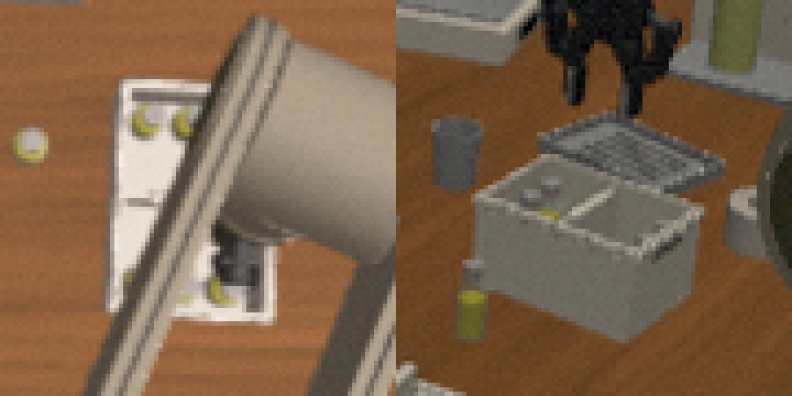

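The fingers hang over the partition bar in the side crop (about (600,80)) and the tray has not moved. I'll descend and close.

```bash
python3 -m handwheel '{"series": [[[0.1,0,4,0,0,0,0.58],[0.1,0,7,0,0,0,0.58],[0.1,0,9,0,0,0,0.58],[0.1,0,10.5,0,0,0,0.58],[0.1,0,11.5,0,0,0,0.58],[0.1,0,12.3,0,0,0,0.58],[0.1,0,12.3,0,0,0,0.58]]]}' 40 &&
python3 -m handwheel '{"series": [[[0,0,0,0,0,0,0.4],[0,0,0,0,0,0,0.2],[0,0,0,0,0,0,0.05],[0,0,0,0,0,0,0.05],[0,0,0,0,0,0,0.05],[0,0,0,0,0,0,0.05],[0,0,0,0,0,0,0.05]]]}' 60; python3 g.py 410.5 -137.5 220 85
```

```text
time: 2.78
tool_pos: [410.9, -137.0, 68.1]
tcp_rot: [-180.0, -0.0, 85.0]
ft_force: [0.3, 0.2, 0.2]
finger_gap: 49.4
grip_force: 0.0
time: 3.65
tool_pos: [411.4, -137.2, 68.9]
tcp_rot: [179.9, 0.0, 85.0]
ft_force: [-1.6, -0.6, 6.5]
finger_gap: 11.5
grip_force: 59.7
[ -0.04  -0.08 -15.11] [0.001 0.    0.   ]
t 3.65 [ 411.4 -137.2   68.9] [1.7995e+02 2.0000e-02 8.5020e+01] F [-1.6 -0.6  6.5] gap 11.456807983089913
```

Gripped at an 11.5 mm gap, so the bar is held. I'll lift gently.

```bash
python3 -m handwheel '{"series": [[[0,0,-0.5,0,0,0,0],[0,0,-1.5,0,0,0,0],[0,0,-3,0,0,0,0],[0,0,-5,0,0,0,0],[0,0,-7,0,0,0,0],[0,0,-9,0,0,0,0],[0,0,-11,0,0,0,0],[0,0,-12.5,0,0,0,0],[0,0,-13.5,0,0,0,0],[0,0,-14,0,0,0,0],[0,0,-14,0,0,0,0]]]}' 80; python3 g.py 505 -432.3 203 74.7; python3 - <<'E'
from h import *
a=[]
for n,X in(("top",(411,-137,240)),("side",(410,-137,200))):
    d=eyes.snapshot(n);u,v=proj(d,X)[0].round().astype(int);print(u,v)
    a.append(cv2.resize(d["img"][max(v-45,0):v+45,u-45:u+45],(396,396),interpolation=3))
cv2.imwrite("pics/a2.png",np.hstack(a)[:,:,::-1])
E
```

```text
time: 5.03
tool_pos: [411.0, -137.0, 208.2]
tcp_rot: [-180.0, -0.0, 85.0]
ft_force: [-0.4, -0.1, -6.0]
finger_gap: 11.0
grip_force: 78.2
[-28.6   11.94   0.52] [-0.   -0.    0.18]
t 5.025 [ 411.  -137.   208.2] [-179.99   -0.     85.01] F [-0.4 -0.1 -6. ] gap 11.049274414554581
324 203
307 135
```

View pics/a2.png

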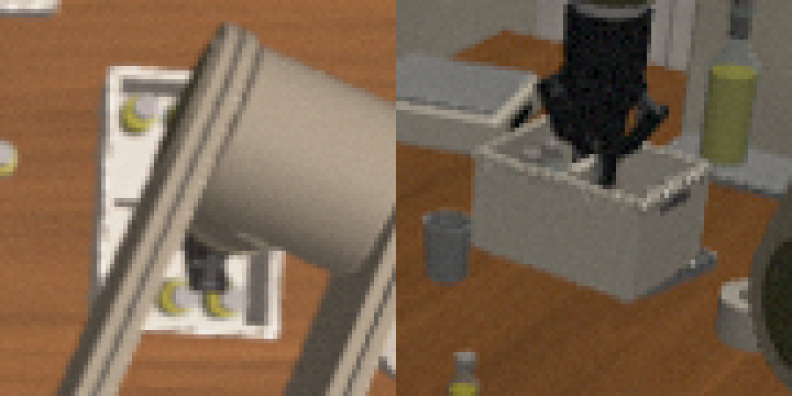

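The tray is lifted level with no tilt. In the top crop its corners are TL (108,68) and BR (280,337); in the side crop, left (475,148) and right (710,165). I'll check the in-hand offset with those.

```bash
python3 - <<'E'
from h import *
t=eyes.snapshot("top");s=eyes.snapshot("side")
a=[[279+(x+.5)/4.4-.5,158+(y+.5)/4.4-.5] for x,y in((110,68),(281,337))]
b=[[262+(x-396+.5)/4.4-.5,90+(y+.5)/4.4-.5] for x,y in((475,149),(711,165))]
X=tri(t,a,s,b);print(X.round(1)); P=plane(t,a,244.5);print(P.round(1),P.mean(0).round(1)); v=P[0]-P[1];print(np.linalg.norm(v),np.degrees(np.arctan2(v[1],v[0]))-np.degrees(np.arctan2(120,176)))
P=plane(s,b,244.5);print(P.round(1),P.mean(0).round(1))
E
```

```text
[[ 503.6  -78.3  246.     2.1]
 [ 317.5 -189.1  241.4    7.3]]
[[ 502.9  -79.   244.5]
 [ 314.2 -190.   244.5]] [ 408.6 -134.5  244.5]
218.85895738390562 -3.820226717585509
[[ 506.5  -81.2  244.5]
 [ 317.7 -179.6  244.5]] [ 412.1 -130.4  244.5]
```

```bash
python3 -m handwheel '{"series": [[[-1.5,0.6,0,0,0,0.01,0],[-4.5,1.9,0,0,0,0.03,0],[-8,3.3,0,0,0,0.05,0],[-12,5,0,0,0,0.075,0],[-16,6.7,0,0,0,0.1,0],[-20,8.4,0,0,0,0.125,0],[-23.5,9.8,0,0,0,0.15,0],[-26,10.9,0,0,0,0.165,0],[-27.8,11.6,0,0,0,0.175,0],[-28.5,11.9,0,0,0,0.18,0],[-28.6,11.94,0,0,0,0.18,0],[-28.6,11.94,0,0,0,0.18,0]]]}'; python3 g.py 505 -432.3 100 74.7;
```

```text
time: 6.72
tool_pos: [505.0, -431.8, 208.1]
tcp_rot: [-180.0, -0.0, 74.7]
ft_force: [0.2, 1.4, -7.3]
finger_gap: 11.0
grip_force: 78.5
[-0.05  0.02 10.81] [-0. -0.  0.]
t 6.725 [ 505.  -431.8  208.1] [-1.7998e+02 -2.0000e-02  7.4730e+01] F [ 0.2  1.4 -7.3] gap 10.997271287715563
```

```bash
python3 -m handwheel '{"series": [[[0,0,1,0,0,0,0],[0,0,3,0,0,0,0],[0,0,5,0,0,0,0],[0,0,7,0,0,0,0],[0,0,9,0,0,0,0],[0,0,10,0,0,0,0],[0,0,10.5,0,0,0,0],[0,0,10.8,0,0,0,0],[0,0,10.8,0,0,0,0]]]}'; python3 g.py 505 -432.3 100 74.7;python3 - <<'E'
from h import *
a=[]
for n,X in(("top",(505,-432,105)),("side",(505,-432,80))):
    d=eyes.snapshot(n);u,v=proj(d,X)[0].round().astype(int);print(u,v)
    a.append(cv2.resize(d["img"][max(v-45,0):v+45,u-45:u+45],(396,396),interpolation=3))
cv2.imwrite("pics/a3.png",np.hstack(a)[:,:,::-1])
E
```

```text
time: 7.85
tool_pos: [505.4, -432.6, 100.9]
tcp_rot: [180.0, 0.0, 74.7]
ft_force: [1.5, -0.3, -7.1]
finger_gap: 11.3
grip_force: 78.4
[ 0.02 -0.05  0.09] [0.001 0.    0.   ]
t 7.85 [ 505.4 -432.6  100.9] [1.7995e+02 3.0000e-02 7.4700e+01] F [ 1.5 -0.3 -7.1] gap 11.33206116344493
402 176
315 133
```

View pics/a3.png

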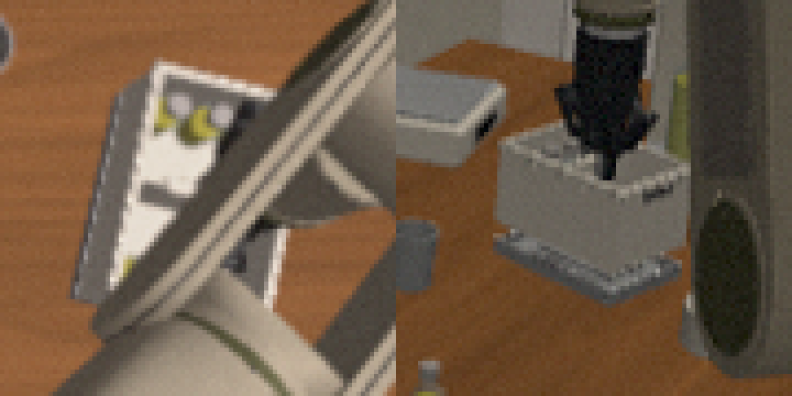

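In the side crop the tray hangs squarely over the base (base corner (610,300), tray bottom corner (610,275)). I'll lower slowly.

```bash
python3 -m handwheel '{"series": [[[0,0,0.4,0,0,0,0],[0,0,0.8,0,0,0,0],[0,0,1.1,0,0,0,0],[0,0,1.4,0,0,0,0],[0,0,1.6,0,0,0,0],[0,0,1.6,0,0,0,0]]]}'; python3 -m handwheel '{"series": [[[0,0,0.2,0,0,0,0],[0,0,0.4,0,0,0,0],[0,0,0.55,0,0,0,0],[0,0,0.65,0,0,0,0],[0,0,0.65,0,0,0,0]]]}'
```

```text
time: 8.7
tool_pos: [505.0, -432.2, 84.0]
tcp_rot: [-180.0, -0.0, 74.7]
ft_force: [0.0, -0.2, -6.0]
finger_gap: 10.6
grip_force: 78.6
time: 9.32
tool_pos: [505.3, -433.1, 78.4]
tcp_rot: [179.9, 0.1, 74.7]
ft_force: [-1.5, -4.1, -3.3]
finger_gap: 10.9
grip_force: 79.0
```

```bash
python3 -m handwheel '{"series": [[[0,0,0.1,0,0,0,0],[0,0,0.15,0,0,0,0],[0,0,0.2,0,0,0,0],[0,0,0.2,0,0,0,0]]]}'
```

```text
time: 9.82
tool_pos: [505.5, -433.6, 77.2]
tcp_rot: [179.9, 0.1, 74.7]
ft_force: [-2.0, -5.6, 2.8]
finger_gap: 10.9
grip_force: 79.9
```

```bash
python3 -m handwheel '{"series": [[[-0.05,0,0,0,0,0,0],[-0.1,0,0,0,0,0,0],[-0.1,0,0.1,0,0,0,0],[-0.1,0,0.15,0,0,0,0],[-0.1,0,0.15,0,0,0,0]]]}'
```

```text
time: 10.45
tool_pos: [505.5, -433.8, 77.0]
tcp_rot: [179.9, 0.1, 74.7]
ft_force: [-6.8, 0.5, 14.7]
finger_gap: 10.8
grip_force: 82.0
```

It's home: the force rises with no further travel, at TCP z 77.0 against 76.9 expected. I'll release, retreat and look.

```bash
python3 -m handwheel '{"series": [[[0,0,-0.1,0,0,0,0.2],[0,0,-0.1,0,0,0,0.4],[0,0,-0.1,0,0,0,0.58],[0,0,-0.1,0,0,0,0.58],[0,0,-0.1,0,0,0,0.58],[0,0,-3,0,0,0,0.58],[0,0,-8,0,0,0,0.58],[0,0,-14,0,0,0,0.58],[0,0,-18,0,0,0,0.58]]]}'; python3 g.py 670.5 -4 155 86.2
```

```text
time: 11.58
tool_pos: [505.4, -433.8, 258.2]
tcp_rot: [179.8, 0.1, 74.7]
ft_force: [0.0, 0.6, -0.1]
finger_gap: 49.6
grip_force: 0.0
[45.83  4.55 10.25] [ 0.003  0.002 -0.201]
t 11.575 [ 505.4 -433.8  258.2] [1.7981e+02 1.0000e-01 7.4700e+01] F [ 0.   0.6 -0.1] gap 49.559683264865726
```

```bash
python3 -m handwheel '{"series": [[[6,0.6,0,0.003,0.002,-0.2,0.58],[12,1.2,0,0.003,0.002,-0.2,0.58],[18,1.8,0,0.003,0.002,-0.2,0.58],[24,2.4,0,0.003,0.002,-0.2,0.58],[30,3,0,0.003,0.002,-0.2,0.58],[36,3.6,0,0.003,0.002,-0.2,0.58],[41,4.1,0,0.003,0.002,-0.2,0.58],[44.5,4.4,0,0.003,0.002,-0.2,0.58],[45.8,4.5,2,0.003,0.002,-0.2,0.58],[45.8,4.5,6,0.003,0.002,-0.2,0.58],[45.8,4.5,9,0.003,0.002,-0.2,0.58],[45.8,4.5,10.2,0.003,0.002,-0.2,0.58]]]}'; python3 - <<'E'
from h import *
a=[]
for n,X in(("top",(505,-432,105)),("side",(505,-432,80)),("side",(670,-4,70))):
    d=eyes.snapshot(n);u,v=proj(d,X)[0].round().astype(int);print(u,v)
    a.append(cv2.resize(d["img"][max(v-35,0):v+35,u-35:u+35],(266,266),interpolation=3))
cv2.imwrite("pics/a4.png",np.hstack(a)[:,:,::-1])
E
python3 g.py 670.5 -4 33 86.2
```

```text
time: 13.08
tool_pos: [666.8, -4.1, 148.2]
tcp_rot: [-179.5, -0.1, 86.1]
ft_force: [0.5, -0.7, 0.1]
finger_gap: 49.4
grip_force: 0.0
402 176
315 133
235 158
[-0.02  0.22 11.89] [-0.004 -0.002 -0.001]
t 13.225 [668.7  -4.  151.9] [-1.7978e+02 -1.3000e-01  8.6120e+01] F [-0.1  0.3 -0.1] gap 49.56304759795417
```

View pics/a4.png

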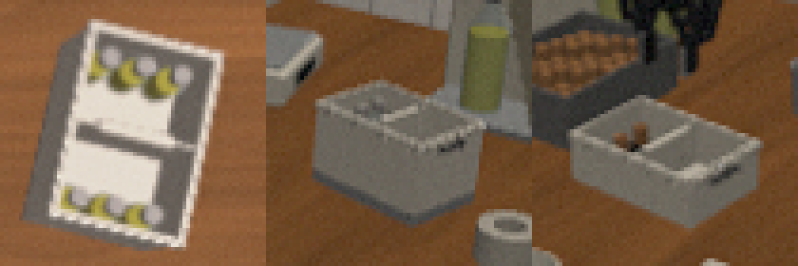

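The deep tray sits home and flush on the base in both crops; its rim corners in the top crop are (90,20), (224,52), (185,246) and (50,215). I'll compute its centre and descend on the medium tray.

```bash
python3 - <<'E'
from h import *
t=eyes.snapshot("top")
a=[[367+(x+.5)/3.8-.5,141+(y+.5)/3.8-.5] for x,y in((90,20),(224,52),(185,246),(50,215))]
P=plane(t,a,113)[:,:2];print(P.mean(0).round(1)); 
for i,j in((0,1),(1,2),(3,2),(0,3)): v=P[i]-P[j];print(np.linalg.norm(v).round(1),np.degrees(np.arctan2(v[1],v[0])).round(1))
E
python3 -m handwheel '{"series": [[[0,0.2,3,-0.004,-0.002,0,0.58],[0,0.2,6,-0.004,-0.002,0,0.58],[0,0.2,8.5,-0.004,-0.002,0,0.58],[0,0.2,10,-0.004,-0.002,0,0.58],[0,0.2,11,-0.004,-0.002,0,0.58],[0,0.2,11.7,-0.004,-0.002,0,0.58],[0,0.2,11.9,-0.004,-0.002,0,0.58],[0,0.2,11.9,-0.004,-0.002,0,0.58]]]}' 40; python3 g.py 670.5 -4 33 86.2
```

```text
[ 504.1 -431.1]
124.8 75.3
179.9 -15.1
123.7 75.7
180.6 -14.8
time: 14.28
tool_pos: [671.1, -3.2, 33.8]
tcp_rot: [179.9, -0.0, 86.2]
ft_force: [0.6, -0.4, -0.6]
finger_gap: 49.8
grip_force: 0.0
[-0.08 -0.06  0.08] [ 0.002 -0.    -0.001]
t 14.275 [671.1  -3.2  33.8] [ 1.7989e+02 -2.0000e-02  8.6160e+01] F [ 0.6 -0.4 -0.6] gap 49.75379737559471
```

```bash
python3 -m handwheel '{"series": [[[0,0,0,0,0,0,0.4],[0,0,0,0,0,0,0.2],[0,0,0,0,0,0,0.05],[0,0,0,0,0,0,0],[0,0,0,0,0,0,0],[0,0,0,0,0,0,0],[0,0,0,0,0,0,0]]]}' 60; python3 -m handwheel '{"series": [[[0,0,-0.5,0,0,0,0],[0,0,-1.5,0,0,0,0],[0,0,-3.5,0,0,0,0],[0,0,-6.5,0,0,0,0],[0,0,-10,0,0,0,0],[0,0,-14,0,0,0,0],[0,0,-18,0,0,0,0],[0,0,-21,0,0,0,0],[0,0,-23,0,0,0,0],[0,0,-24,0,0,0,0],[0,0,-24,0,0,0,0]]]}' 70;  python3 g.py 504.7 -432 275 74.9
```

```text
time: 15.15
tool_pos: [671.1, -3.2, 33.8]
tcp_rot: [179.9, -0.0, 86.2]
ft_force: [1.3, 0.5, 5.7]
finger_gap: 10.9
grip_force: 59.2
time: 16.52
tool_pos: [670.5, -3.3, 273.4]
tcp_rot: [179.9, -0.0, 86.2]
ft_force: [-0.9, 0.5, -2.4]
finger_gap: 11.2
grip_force: 68.4
[-43.89 -13.67  -0.19] [ 0.001 -0.     0.196]
t 16.525 [670.5  -3.3 273.4] [ 1.7991e+02 -2.0000e-02  8.6160e+01] F [-0.9  0.5 -2.4] gap 11.17350042843904
```

```bash
python3 -m handwheel '{"series": [[[-1.5,-0.5,0,0,0,0.01,0],[-5,-1.5,0,0,0,0.02,0],[-9.5,-3,0,0,0,0.04,0],[-14.5,-4.5,0,0,0,0.06,0],[-20,-6.2,0,0,0,0.09,0],[-25.5,-7.9,0,0,0,0.11,0],[-31,-9.7,0,0,0,0.14,0],[-36,-11.2,0,0,0,0.16,0],[-40,-12.5,0,0,0,0.18,0],[-42.5,-13.2,0,0,0,0.19,0],[-43.7,-13.6,0,0,0,0.196,0],[-43.9,-13.7,0,0,0,0.196,0]]]}'; python3 -m handwheel '{"series": [[[0,0,0,0,0,0,0],[0,0,0.5,0,0,0,0],[0,0,2,0,0,0,0],[0,0,4,0,0,0,0],[0,0,6.5,0,0,0,0],[0,0,9,0,0,0,0],[0,0,10.5,0,0,0,0],[0,0,11.3,0,0,0,0],[0,0,11.6,0,0,0,0],[0,0,11.6,0,0,0,0]]]}'; python3 g.py 504.7 -432 137 74.9;python3 - <<'E'
from h import *
a=[]
for n,X in(("top",(505,-432,180)),("side",(505,-432,120))):
    d=eyes.snapshot(n);u,v=proj(d,X)[0].round().astype(int);print(u,v)
    a.append(cv2.resize(d["img"][max(v-45,0):v+45,u-45:u+45],(396,396),interpolation=3))
cv2.imwrite("pics/a5.png",np.hstack(a)[:,:,::-1])
E
```

```text
time: 18.02
tool_pos: [504.3, -432.0, 272.5]
tcp_rot: [180.0, -0.1, 74.9]
ft_force: [0.4, 0.5, -2.6]
finger_gap: 11.4
grip_force: 68.4
time: 19.27
tool_pos: [504.8, -432.4, 157.7]
tcp_rot: [179.9, 0.0, 74.9]
ft_force: [-0.4, -0.1, -4.0]
finger_gap: 11.5
grip_force: 68.4
[ 0.03 -0.03  2.07] [0.002 0.    0.001]
t 19.275 [ 504.8 -432.4  157.7] [179.88   0.    74.93] F [-0.4 -0.1 -4. ] gap 11.476524751110462
410 173
316 126
```

View pics/a5.png

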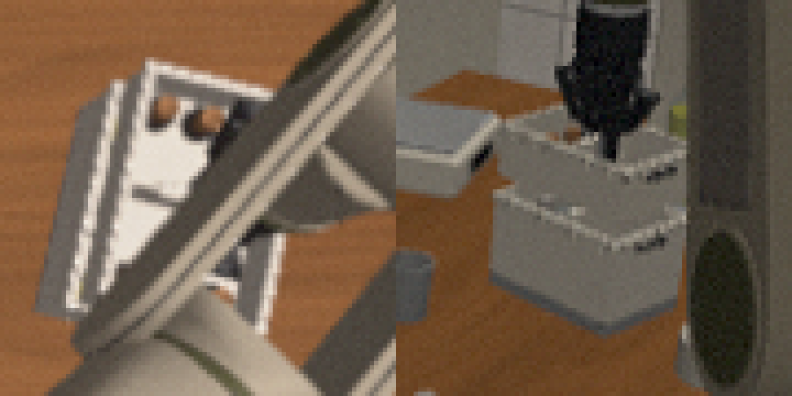

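The side crop shows the corners lining up with the rim below: (620,180) over (612,245), and (497,125) over (495,187). I'll lower.

```bash
python3 -m handwheel '{"series": [[[0,0,0.4,0,0,0,0],[0,0,0.8,0,0,0,0],[0,0,1.1,0,0,0,0],[0,0,1.3,0,0,0,0],[0,0,1.4,0,0,0,0],[0,0,1.4,0,0,0,0]]]}'; python3 -m handwheel '{"series": [[[0,0,0.2,0,0,0,0],[0,0,0.35,0,0,0,0],[0,0,0.5,0,0,0,0],[0,0,0.6,0,0,0,0],[0,0,0.6,0,0,0,0]]]}'
```

```text
time: 20.12
tool_pos: [504.5, -432.0, 142.9]
tcp_rot: [179.9, -0.0, 74.9]
ft_force: [0.9, 0.1, -2.1]
finger_gap: 11.0
grip_force: 68.4
time: 20.75
tool_pos: [504.5, -432.1, 137.0]
tcp_rot: [179.9, -0.0, 74.9]
ft_force: [0.0, 0.0, -3.6]
finger_gap: 11.5
grip_force: 68.5
```

```bash
python3 -m handwheel '{"series": [[[0,0,0.05,0,0,0,0],[0,0,0.1,0,0,0,0],[0,0,0.15,0,0,0,0],[0,0,0.15,0,0,0,0]]]}'
```

```text
time: 21.25
tool_pos: [504.6, -432.1, 136.8]
tcp_rot: [179.9, -0.0, 74.9]
ft_force: [-4.5, 3.5, 5.0]
finger_gap: 11.2
grip_force: 69.9
```

Contact is at 136.8, as expected for home. I'll press slightly, release and retreat.

```bash
python3 -m handwheel '{"series": [[[0,0,0.1,0,0,0,0],[0,0,0.1,0,0,0,0],[0,0,0.1,0,0,0,0]]]}';python3 -m handwheel '{"series": [[[0,0,-0.1,0,0,0,0.2],[0,0,-0.1,0,0,0,0.4],[0,0,-0.1,0,0,0,0.58],[0,0,-0.1,0,0,0,0.58],[0,0,-0.1,0,0,0,0.58],[0,0,-2,0,0,0,0.58],[0,0,-6,0,0,0,0.58],[0,0,-11,0,0,0,0.58],[0,0,-15,0,0,0,0.58],[0,0,-16,0,0,0,0.58]]]}'; python3 g.py 519.5 424.3 250 79.2
```

```text
time: 21.62
tool_pos: [504.8, -432.3, 136.8]
tcp_rot: [179.9, 0.0, 74.9]
ft_force: [-6.6, 5.1, 10.7]
finger_gap: 10.8
grip_force: 70.6
time: 22.88
tool_pos: [505.6, -433.3, 300.8]
tcp_rot: [179.5, 0.2, 74.9]
ft_force: [-0.2, 0.7, -0.3]
finger_gap: 49.3
grip_force: 0.0
[ 83.19 -20.99   4.6 ] [ 0.008  0.004 -0.074]
t 22.875 [ 505.6 -433.3  300.8] [179.53   0.21  74.93] F [-0.2  0.7 -0.3] gap 49.33795077166166
```

```bash
python3 -m handwheel '{"series": [[[6,-1.5,0,0.008,0.004,-0.01,0.58],[12,-3,0,0.008,0.004,-0.02,0.58],[18,-4.5,0,0.008,0.004,-0.03,0.58],[24,-6,0,0.008,0.004,-0.04,0.58],[30,-7.6,0,0.008,0.004,-0.05,0.58],[36,-9.1,0,0.008,0.004,-0.06,0.58],[42,-10.6,0,0.008,0.004,-0.07,0.58],[48,-12.1,0,0.008,0.004,-0.074,0.58],[54,-13.6,0,0.008,0.004,-0.074,0.58],[60,-15.1,0,0.008,0.004,-0.074,0.58],[65,-16.4,0,0.008,0.004,-0.074,0.58],[69,-17.4,0,0.008,0.004,-0.074,0.58]]]}' ; python3 g.py 519.5 424.3 140 79.2;  python3 - <<'E'
from h import *
a=[]
for n,X in(("top",(505,-432,173)),("side",(505,-432,110)),("top",(519,424,46))):
    d=eyes.snapshot(n);u,v=proj(d,X)[0].round().astype(int);print(u,v)
    a.append(cv2.resize(d["img"][max(v-35,0):v+35,u-35:u+35],(266,266),interpolation=3))
cv2.imwrite("pics/a6.png",np.hstack(a)[:,:,::-1])
E
```

```text
time: 24.38
tool_pos: [515.0, 281.6, 294.4]
tcp_rot: [-179.6, -0.3, 79.2]
ft_force: [-0.1, -0.8, 0.1]
finger_gap: 49.8
grip_force: 0.0
[14.04 -2.11 15.52] [-0.007 -0.004  0.001]
t 24.375 [515.  281.6 294.4] [-179.58   -0.26   79.24] F [-0.1 -0.8  0.1] gap 49.77569201464603
409 173
316 128
156 180
```

View pics/a6.png

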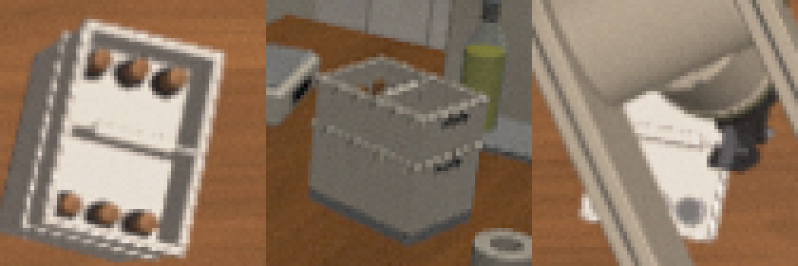

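The medium tray sits flush on the deep one: the side crop shows continuous edges and parallel rims. On to the shallow tray.

```bash
python3 -m handwheel '{"series": [[[5,-0.8,3,-0.007,-0.004,0,0.58],[10,-1.5,6,-0.007,-0.004,0,0.58],[14,-2.1,10,-0.007,-0.004,0,0.58],[14,-2.1,14,-0.007,-0.004,0,0.58],[14,-2.1,16,-0.007,-0.004,0,0.58],[14,-2.1,16,-0.007,-0.004,0,0.58],[14,-2.1,16,-0.007,-0.004,0,0.58],[14,-2.1,16,-0.007,-0.004,0,0.58]]]}' ; python3 g.py 519.5 424.3 21 79.2
```

```text
time: 25.52
tool_pos: [521.9, 422.1, 138.2]
tcp_rot: [179.8, -0.2, 79.1]
ft_force: [-0.8, -0.3, -0.0]
finger_gap: 49.6
grip_force: 0.0
[ 0.13 -0.31 11.72] [ 0.003 -0.004 -0.001]
t 25.525 [521.9 422.1 138.2] [179.82  -0.2   79.13] F [-0.8 -0.3 -0. ] gap 49.60122578833662
```

```bash
python3 -m handwheel '{"series": [[[0.1,-0.1,3,0.003,-0.004,0,0.58],[0.1,-0.2,6,0.003,-0.004,0,0.58],[0.1,-0.2,8.5,0.003,-0.004,0,0.58],[0.1,-0.2,10,0.003,-0.004,0,0.58],[0.1,-0.2,11,0.003,-0.004,0,0.58],[0.1,-0.2,11.5,0.003,-0.004,0,0.58],[0.1,-0.2,11.6,0.003,-0.004,0,0.58],[0.1,-0.2,11.6,0.003,-0.004,0,0.58]]]}' 40; python3 g.py 519.5 424.3 21 79.2
```

```text
time: 26.52
tool_pos: [519.2, 423.6, 20.2]
tcp_rot: [-179.9, 0.1, 79.2]
ft_force: [0.3, 0.4, 0.2]
finger_gap: 49.6
grip_force: 0.0
[ 0.08  0.01 -0.08] [-0.002  0.002 -0.001]
t 26.525 [519.2 423.6  20.2] [-1.7989e+02  1.4000e-01  7.9170e+01] F [0.3 0.4 0.2] gap 49.56073330214462
```

```bash
python3 -m handwheel '{"series": [[[0.1,0,-0.1,0,0,0,0.4],[0.1,0,-0.1,0,0,0,0.2],[0.1,0,-0.1,0,0,0,0.05],[0.1,0,-0.1,0,0,0,0],[0.1,0,-0.1,0,0,0,0],[0.1,0,-0.1,0,0,0,0],[0.1,0,-0.1,0,0,0,0]]]}' 60; python3 g.py 519.5 424.3 21 79.2; python3 -m handwheel '{"series": [[[0,0,-0.5,0,0,0,0],[0,0,-1.5,0,0,0,0],[0,0,-3.5,0,0,0,0],[0,0,-7,0,0,0,0],[0,0,-11,0,0,0,0],[0,0,-15,0,0,0,0],[0,0,-19,0,0,0,0],[0,0,-23,0,0,0,0],[0,0,-26.5,0,0,0,0],[0,0,-28.5,0,0,0,0],[0,0,-29,0,0,0,0],[0,0,-29,0,0,0,0]]]}' 60;  python3 g.py 504.7 -432.2 310 74.9
```

```text
time: 27.4
tool_pos: [519.4, 424.5, 21.1]
tcp_rot: [-179.9, 0.1, 79.2]
ft_force: [-0.2, -0.2, 4.5]
finger_gap: 11.3
grip_force: 59.4
[-0.02  0.02  0.01] [-0.002  0.002 -0.   ]
t 27.4 [519.4 424.5  21.1] [-1.7989e+02  1.4000e-01  7.9170e+01] F [-0.2 -0.2  4.5] gap 11.256657919707726
time: 28.9
tool_pos: [519.7, 424.8, 309.4]
tcp_rot: [-179.8, 0.2, 79.2]
ft_force: [0.5, 0.1, -2.8]
finger_gap: 10.6
grip_force: 58.6
[-84.46  14.64   0.25] [-0.003  0.004  0.075]
t 28.9 [519.7 424.8 309.4] [-179.79    0.24   79.17] F [ 0.5  0.1 -2.8] gap 10.614411438907918
```

```bash
python3 -m handwheel '{"series": [[[-1.5,0.3,0,-0.003,0.004,0,0],[-5,0.9,0,-0.003,0.004,0.005,0],[-10,1.7,0,-0.003,0.004,0.01,0],[-15.5,2.7,0,-0.003,0.004,0.015,0],[-21,3.6,0,-0.003,0.004,0.02,0],[-26.5,4.6,0,-0.003,0.004,0.025,0],[-32,5.5,0,-0.003,0.004,0.03,0],[-37.5,6.5,0,-0.003,0.004,0.035,0],[-43,7.4,0,-0.003,0.004,0.04,0],[-48.5,8.4,0,-0.003,0.004,0.045,0],[-54,9.4,0,-0.003,0.004,0.05,0],[-59,10.2,0,-0.003,0.004,0.055,0]]]}'; python3 g.py 504.7 -432.2 310 74.9
```

```text
time: 30.4
tool_pos: [508.1, -175.3, 309.9]
tcp_rot: [-179.8, -0.1, 76.0]
ft_force: [1.0, 0.1, -2.4]
finger_gap: 10.6
grip_force: 58.7
[-25.01   5.89  -0.06] [-0.003 -0.001  0.019]
t 30.4 [ 508.1 -175.3  309.9] [-1.7984e+02 -7.0000e-02  7.5980e+01] F [ 1.   0.1 -2.4] gap 10.572813733304848
```

```bash
python3 -m handwheel '{"series": [[[-5,1.2,0,-0.003,0,0.004,0],[-10,2.4,0,-0.003,0,0.008,0],[-15,3.6,0,-0.003,0,0.012,0],[-19,4.5,0,-0.003,0,0.015,0],[-22,5.2,0,-0.003,0,0.018,0],[-24,5.7,0,-0.003,0,0.019,0],[-25,5.9,0,-0.003,0,0.019,0],[-25,5.9,0,-0.003,0,0.019,0],[-25,5.9,0,-0.003,0,0.019,0]]]}'; python3 g.py 504.7 -432.2 205 74.9
```

```text
time: 31.52
tool_pos: [506.3, -429.6, 311.7]
tcp_rot: [179.8, -0.1, 75.0]
ft_force: [-0.6, 0.2, -1.9]
finger_gap: 10.7
grip_force: 58.7
[-0.31 -0.12 10.67] [ 0.003 -0.001  0.001]
t 31.525 [ 506.3 -429.6  311.7] [ 1.7983e+02 -7.0000e-02  7.4980e+01] F [-0.6  0.2 -1.9] gap 10.657399733086718
```

```bash
python3 -m handwheel '{"series": [[[-0.2,-0.1,0.5,0.003,0,0,0],[-0.3,-0.1,2,0.003,0,0,0],[-0.3,-0.1,4,0.003,0,0,0],[-0.3,-0.1,6.5,0.003,0,0,0],[-0.3,-0.1,8.5,0.003,0,0,0],[-0.3,-0.1,10,0.003,0,0,0],[-0.3,-0.1,10.6,0.003,0,0,0],[-0.3,-0.1,10.6,0.003,0,0,0],[-0.3,-0.1,10.6,0.003,0,0,0]]]}'; python3 g.py 504.7 -432.2 184 74.9;  python3 - <<'E'
from h import *
a=[]
for n,X in(("top",(505,-432,220)),("side",(505,-432,170))):
    d=eyes.snapshot(n);u,v=proj(d,X)[0].round().astype(int);print(u,v)
    a.append(cv2.resize(d["img"][max(v-45,0):v+45,u-45:u+45],(396,396),interpolation=3))
cv2.imwrite("pics/a7.png",np.hstack(a)[:,:,::-1])
E
```

```text
time: 32.65
tool_pos: [505.2, -433.6, 207.2]
tcp_rot: [179.9, 0.0, 74.9]
ft_force: [-0.1, -0.2, -1.5]
finger_gap: 10.6
grip_force: 58.7
[ 0.12 -0.09  2.32] [0.002 0.    0.001]
t 32.65 [ 505.2 -433.6  207.2] [1.7988e+02 2.0000e-02 7.4930e+01] F [-0.1 -0.2 -1.5] gap 10.568136691219234
415 171
317 116
```

View pics/a7.png

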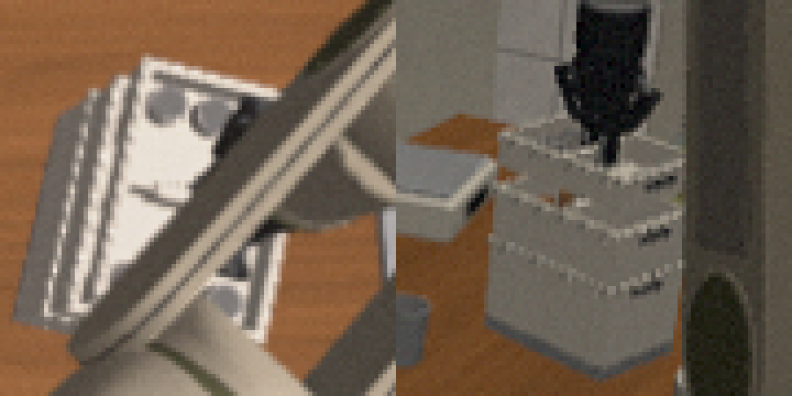

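The three rims' left corners (488,240), (493,185) and (499,130) are collinear, so it is aligned. I'll lower.

```bash
python3 -m handwheel '{"series": [[[0.05,0,0.4,0,0,0,0],[0.1,0,0.8,0,0,0,0],[0.1,0,1.2,0,0,0,0],[0.1,0,1.5,0,0,0,0],[0.1,0,1.6,0,0,0,0],[0.1,0,1.6,0,0,0,0]]]}'; python3 -m handwheel '{"series": [[[0,0,0.2,0,0,0,0],[0,0,0.35,0,0,0,0],[0,0,0.5,0,0,0,0],[0,0,0.6,0,0,0,0],[0,0,0.6,0,0,0,0]]]}'; python3 g.py 504.7 -432.2 184 74.9
```

```text
time: 33.5
tool_pos: [505.0, -432.2, 189.9]
tcp_rot: [180.0, -0.0, 74.9]
ft_force: [-0.2, -0.2, -2.2]
finger_gap: 10.5
grip_force: 58.7
time: 34.12
tool_pos: [505.0, -432.2, 184.2]
tcp_rot: [180.0, -0.0, 74.9]
ft_force: [-0.2, 0.6, -0.9]
finger_gap: 10.8
grip_force: 58.9
[-0.01 -0.03  0.02] [ 0.001 -0.001  0.001]
t 34.125 [ 505.  -432.2  184.2] [ 1.7997e+02 -3.0000e-02  7.4930e+01] F [-0.2  0.6 -0.9] gap 10.758113967176904
```

```bash
python3 -m handwheel '{"series": [[[0,0,0.05,0,0,0,0],[0,0,0.1,0,0,0,0],[0,0,0.2,0,0,0,0],[0,0,0.2,0,0,0,0],[0,0,0.2,0,0,0,0]]]}'
```

```text
time: 34.75
tool_pos: [505.2, -432.3, 184.1]
tcp_rot: [179.9, 0.0, 74.9]
ft_force: [-4.3, 5.1, 11.2]
finger_gap: 10.8
grip_force: 60.5
```

```bash
python3 -m handwheel '{"series": [[[0,0,-0.1,0,0,0,0.2],[0,0,-0.1,0,0,0,0.4],[0,0,-0.1,0,0,0,0.58],[0,0,-0.1,0,0,0,0.58],[0,0,-0.1,0,0,0,0.58],[0,0,-2,0,0,0,0.58],[0,0,-6,0,0,0,0.58],[0,0,-10,0,0,0,0.58],[0,0,-11.5,0,0,0,0.58],[0,0,-11.5,0,0,0,0.58]]]}'; python3 g.py 436.3 162.3 250 93.4
```

```text
time: 36.0
tool_pos: [505.5, -432.7, 298.8]
tcp_rot: [179.8, 0.1, 74.9]
ft_force: [-0.1, -0.0, 0.9]
finger_gap: 49.5
grip_force: 0.0
[ 55.67 -22.16   4.76] [ 0.003  0.001 -0.322]
t 36.0 [ 505.5 -432.7  298.8] [1.7982e+02 5.0000e-02 7.4930e+01] F [-0.1 -0.   0.9] gap 49.52172592356006
```

```bash
python3 -m handwheel '{"series": [[[5.5,-2.2,0,0.003,0,-0.03,0.58],[11,-4.4,0,0.003,0,-0.06,0.58],[16.5,-6.6,0,0.003,0,-0.09,0.58],[22,-8.8,0,0.003,0,-0.12,0.58],[27.5,-11,0,0.003,0,-0.15,0.58],[33,-13.2,0,0.003,0,-0.18,0.58],[38.5,-15.4,2,0.003,0,-0.22,0.58],[44,-17.6,4,0.003,0,-0.26,0.58],[49.5,-19.8,6,0.003,0,-0.3,0.58],[53.5,-21.4,8,0.003,0,-0.32,0.58],[55.7,-22.2,10,0.003,0,-0.322,0.58],[55.7,-22.2,12,0.003,0,-0.322,0.58]]]}';python3 -m handwheel '{"series": [[[0,0,0,0,0,0,0.58],[0,0,0,0,0,0,0.58],[0,0,0,0,0,0,0.58]]]}'; python3 g.py 436.3 162.3 21 93.4;  python3 - <<'E'
from h import *
a=[]
for n,X in(("top",(505,-432,209)),("side",(505,-432,140)),("side",(436,162,60))):
    d=eyes.snapshot(n);u,v=proj(d,X)[0].round().astype(int);print(u,v)
    a.append(cv2.resize(d["img"][max(v-35,0):v+35,u-35:u+35],(266,266),interpolation=3))
cv2.imwrite("pics/a8.png",np.hstack(a)[:,:,::-1])
E
```

```text
time: 37.5
tool_pos: [433.5, 164.8, 174.3]
tcp_rot: [-179.7, -0.0, 93.5]
ft_force: [-0.1, -1.1, -0.1]
finger_gap: 49.5
grip_force: 0.0
time: 37.88
tool_pos: [436.0, 163.1, 178.1]
tcp_rot: [-179.9, -0.1, 93.3]
ft_force: [0.2, 0.0, -0.3]
finger_gap: 49.6
grip_force: 0.0
[-0.11  0.04 15.71] [-0.001 -0.001 -0.001]
t 37.875 [436.  163.1 178.1] [-1.7993e+02 -7.0000e-02  9.3330e+01] F [ 0.2  0.  -0.3] gap 49.635675379852934
413 171
316 122
259 195
```

View pics/a8.png

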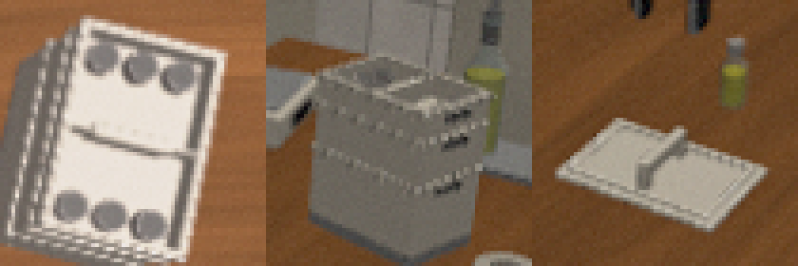

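All three trays are flush (second crop), and the fingers are over the white lid's bar at (660,155) in the third crop. I'll descend and grip.

```bash
python3 -m handwheel '{"series": [[[-0.1,0,3,0,0,0,0.58],[-0.1,0,7,0,0,0,0.58],[-0.1,0,10.5,0,0,0,0.58],[-0.1,0,13,0,0,0,0.58],[-0.1,0,14.5,0,0,0,0.58],[-0.1,0,15.3,0,0,0,0.58],[-0.1,0,15.6,0,0,0,0.58],[-0.1,0,15.6,0,0,0,0.58]]]}' 40;python3 -m handwheel '{"series": [[[0,0,0,0,0,0,0.4],[0,0,0,0,0,0,0.2],[0,0,0,0,0,0,0.05],[0,0,0,0,0,0,0],[0,0,0,0,0,0,0],[0,0,0,0,0,0,0],[0,0,0,0,0,0,0]]]}' 50; python3 g.py 436.3 162.3 21 93.4
```

```text
time: 39.02
tool_pos: [435.7, 162.7, 21.9]
tcp_rot: [-179.9, -0.1, 93.4]
ft_force: [-0.6, 0.4, -0.1]
finger_gap: 49.3
grip_force: 0.0
time: 39.9
tool_pos: [435.8, 162.7, 22.0]
tcp_rot: [-179.9, -0.1, 93.4]
ft_force: [-0.9, -0.3, 4.9]
finger_gap: 11.2
grip_force: 50.1
[-0.04  0.05  0.1 ] [-0.001 -0.001 -0.   ]
t 39.9 [435.8 162.7  22. ] [-1.7994e+02 -7.0000e-02  9.3380e+01] F [-0.9 -0.3  4.9] gap 11.248742566829113
```

```bash
python3 -m handwheel '{"series": [[[0,0,-0.5,0,0,0,0],[0,0,-1.5,0,0,0,0],[0,0,-3.5,0,0,0,0],[0,0,-7,0,0,0,0],[0,0,-11,0,0,0,0],[0,0,-15,0,0,0,0],[0,0,-19,0,0,0,0],[0,0,-23,0,0,0,0],[0,0,-26.5,0,0,0,0],[0,0,-28.5,0,0,0,0],[0,0,-29,0,0,0,0],[0,0,-29,0,0,0,0]]]}' 50;  python3 g.py 504.8 -432.3 310 74.9
```

```text
time: 41.4
tool_pos: [435.5, 162.2, 310.2]
tcp_rot: [-179.8, -0.0, 93.4]
ft_force: [0.5, -0.0, -2.6]
finger_gap: 10.7
grip_force: 49.2
[-5.976e+01  3.410e+00 -4.000e-02] [-0.004 -0.     0.323]
t 41.4 [435.5 162.2 310.2] [-1.7978e+02 -4.0000e-02  9.3380e+01] F [ 0.5 -0.  -2.6] gap 10.6826988961809
```

```bash
python3 -m handwheel '{"series": [[[-1.5,0.1,0,-0.004,0,0.01,0],[-5,0.3,0,-0.004,0,0.03,0],[-10,0.6,0,-0.004,0,0.05,0],[-15.5,0.9,0,-0.004,0,0.08,0],[-21,1.2,0,-0.004,0,0.11,0],[-26.5,1.5,0,-0.004,0,0.14,0],[-32,1.8,0,-0.004,0,0.17,0],[-37.5,2.1,0,-0.004,0,0.2,0],[-43,2.4,0,-0.004,0,0.23,0],[-48.5,2.8,0,-0.004,0,0.26,0],[-53,3,0,-0.004,0,0.29,0],[-56,3.2,0,-0.004,0,0.31,0]]]}';python3 -m handwheel '{"series": [[[-1.5,0.05,0,0,0,0.01,0],[-2.8,0.15,0,0,0,0.013,0],[-3.5,0.2,0,0,0,0.013,0],[-3.7,0.2,0,0,0,0.013,0],[-3.7,0.2,0,0,0,0.013,0],[-3.7,0.2,0,0,0,0.013,0]]]}'; python3 g.py 504.8 -432.3 242 74.9
```

```text
time: 42.9
tool_pos: [499.1, -397.6, 308.5]
tcp_rot: [-179.9, -0.1, 75.4]
ft_force: [-0.4, 0.8, -1.0]
finger_gap: 10.8
grip_force: 49.0
time: 43.65
tool_pos: [493.8, -430.7, 310.9]
tcp_rot: [179.9, -0.0, 74.9]
ft_force: [-0.6, -0.5, -1.7]
finger_gap: 10.8
grip_force: 49.1
[0.12 1.09 6.89] [ 0.002 -0.001  0.   ]
t 43.65 [ 493.8 -430.7  310.9] [ 1.799e+02 -5.000e-02  7.492e+01] F [-0.6 -0.5 -1.7] gap 10.825194141399646
```

```bash
python3 -m handwheel '{"series": [[[0.1,0.5,0.5,0,0,0,0],[0.1,1.1,1.5,0,0,0,0],[0.1,1.1,3,0,0,0,0],[0.1,1.1,5,0,0,0,0],[0.1,1.1,6.2,0,0,0,0],[0.1,1.1,6.8,0,0,0,0],[0.1,1.1,6.9,0,0,0,0],[0.1,1.1,6.9,0,0,0,0],[0.1,1.1,6.9,0,0,0,0]]]}'; python3 g.py 504.8 -432.3 221 74.9;  python3 - <<'E'
from h import *
a=[]
for n,X in(("top",(505,-432,235)),("side",(505,-432,190))):
    d=eyes.snapshot(n);u,v=proj(d,X)[0].round().astype(int);print(u,v)
    a.append(cv2.resize(d["img"][max(v-45,0):v+45,u-45:u+45],(396,396),interpolation=3))
cv2.imwrite("pics/a9.png",np.hstack(a)[:,:,::-1])
E
```

```text
time: 44.78
tool_pos: [504.8, -433.4, 242.5]
tcp_rot: [179.9, -0.0, 74.9]
ft_force: [0.1, -0.3, -1.6]
finger_gap: 10.9
grip_force: 49.1
[ 0.1  -0.03  2.15] [ 0.003 -0.    -0.   ]
t 44.775 [ 504.8 -433.4  242.5] [ 1.7985e+02 -1.0000e-02  7.4870e+01] F [ 0.1 -0.3 -1.6] gap 10.912198052488476
417 170
317 112
```

View pics/a9.png

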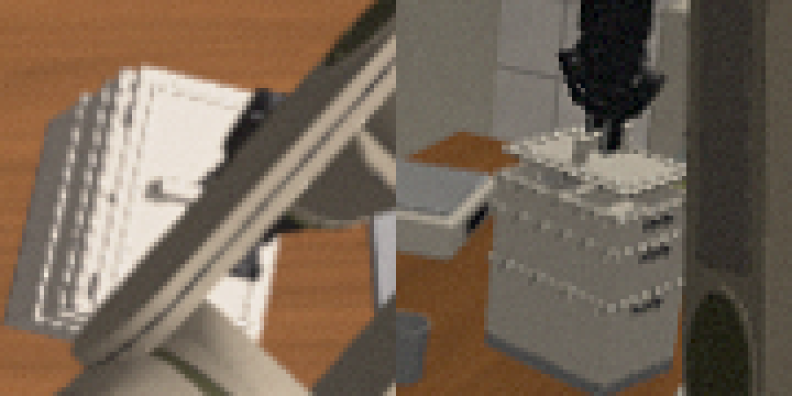

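The lid looks about 1 px to the right of the stack line in the side crop (corner (630,193)). I'll check it numerically with the corners of the lid and the top rim.

```bash
python3 - <<'E'
from h import *
t=eyes.snapshot("top");s=eyes.snapshot("side")
def pl(d,p,o,sc,z): 
    return plane(d,[[o[0]+(x+.5)/sc-.5,o[1]+(y+.5)/sc-.5] for x,y in p],z)[:,:2].round(1)
k=35;print("low top TL,TR,BR\n",pl(t,((83,18),(226,52),(187,261)),(378,136),3.8,209))
print("lid top TL,BR\n",pl(t,((142,67),(264,338)),(372,125),4.4,235.5))
print("low side L, bottom\n",pl(s,((316-266,72),(413-266,114)),(281,87),3.8,209))
print("lid side L,bottom\n",pl(s,((503-396,148),(629-396,193)),(272,67),4.4,235.5))
# thresholded bright lid contour in top
E
```

```text
low top TL,TR,BR
 [[ 605.6 -393.3]
 [ 574.2 -513.8]
 [ 399.5 -468.4]]
lid top TL,BR
 [[ 601.4 -398. ]
 [ 406.7 -473.1]]
low side L, bottom
 [[ 611.4 -391.2]
 [ 450.2 -335.3]]
lid side L,bottom
 [[ 604.6 -395.9]
 [ 436.5 -354.2]]
```

```bash
python3 -m handwheel '{"series": [[[0.15,0,0.3,0,0,0,0],[0.3,0,0.7,0,0,0,0],[0.3,0,1,0,0,0,0],[0.3,0,1.3,0,0,0,0],[0.3,0,1.5,0,0,0,0],[0.3,0,1.5,0,0,0,0]]]}'; python3 -m handwheel '{"series": [[[0,0,0.15,0,0,0,0],[0,0,0.3,0,0,0,0],[0,0,0.45,0,0,0,0],[0,0,0.5,0,0,0,0],[0,0,0.5,0,0,0,0]]]}'; python3 g.py 504.8 -432.3 221 74.9
```

```text
time: 45.72
tool_pos: [505.2, -430.1, 226.4]
tcp_rot: [179.9, -0.1, 74.9]
ft_force: [-0.5, -0.1, -1.2]
finger_gap: 11.1
grip_force: 49.1
time: 46.35
tool_pos: [505.3, -430.2, 221.6]
tcp_rot: [179.9, -0.1, 74.9]
ft_force: [-0.6, 1.1, -1.9]
finger_gap: 10.5
grip_force: 49.1
[-0.22  0.01  0.06] [ 0.001 -0.001 -0.   ]
t 46.35 [ 505.3 -430.2  221.6] [ 1.7993e+02 -5.0000e-02  7.4870e+01] F [-0.6  1.1 -1.9] gap 10.54449527967952
```

```bash
python3 -m handwheel '{"series": [[[0,0,0.1,0,0,0,0],[0,0,0.15,0,0,0,0],[0,0,0.25,0,0,0,0],[0,0,0.25,0,0,0,0],[0,0,0.25,0,0,0,0]]]}'; python3 g.py 504.8 -432.3 221 74.9
```

```text
time: 46.98
tool_pos: [505.5, -430.3, 221.0]
tcp_rot: [179.8, -0.0, 74.9]
ft_force: [-3.6, 3.8, 8.0]
finger_gap: 11.1
grip_force: 50.6
[-0.21 -0.02  0.  ] [ 0.003 -0.    -0.   ]
t 46.975 [ 505.5 -430.3  221. ] [179.85  -0.    74.88] F [-3.6  3.8  8. ] gap 11.130120547892272
```

Seated at 221.0, as expected. I'll release, retreat well clear and look.

```bash
python3 -m handwheel '{"series": [[[0,0,-0.1,0,0,0,0.2],[0,0,-0.1,0,0,0,0.4],[0,0,-0.1,0,0,0,0.58],[0,0,-0.1,0,0,0,0.58],[0,0,-0.1,0,0,0,0.58],[0,0,-2,0,0,0,0.58],[0,0,-6,0,0,0,0.58],[0,0,-9,0,0,0,0.58],[0,0,-10,0,0,0,0.58],[0,0,-10,0,0,0,0.58]]]}';python3 -m handwheel '{"series": [[[5,0,0,0,0,0,0.58],[10,0,0,0,0,0,0.58],[15,0,0,0,0,0,0.58],[20,0,0,0,0,0,0.58],[24,0,0,0,0,0,0.58],[26,0,0,0,0,0,0.58],[26,0,0,0,0,0,0.58],[26,0,0,0,0,0,0.58]]]}';  python3 - <<'E'
from h import *
a=[]
for n,X in(("top",(505,-432,209)),("side",(505,-432,140))):
    d=eyes.snapshot(n);u,v=proj(d,X)[0].round().astype(int)
    if n=="top": full=d["img"]
    a.append(cv2.resize(d["img"][max(v-40,0):v+40,u-40:u+40],(300,300),interpolation=3))
cv2.imwrite("pics/a10.png",np.vstack([np.hstack(a),cv2.resize(full,(400,300)) if 0 else np.hstack([full[:300,:],np.zeros((300,88,3),np.uint8)])])[:,:,::-1])
E
```

```text
time: 48.22
tool_pos: [505.4, -430.5, 320.1]
tcp_rot: [179.8, -0.0, 74.9]
ft_force: [-0.4, -0.4, 0.3]
finger_gap: 49.3
grip_force: 0.0
time: 49.22
tool_pos: [572.6, -180.3, 318.7]
tcp_rot: [180.0, -0.0, 74.8]
ft_force: [0.5, 0.1, 0.2]
finger_gap: 49.2
grip_force: 0.0
```

View pics/a10.png

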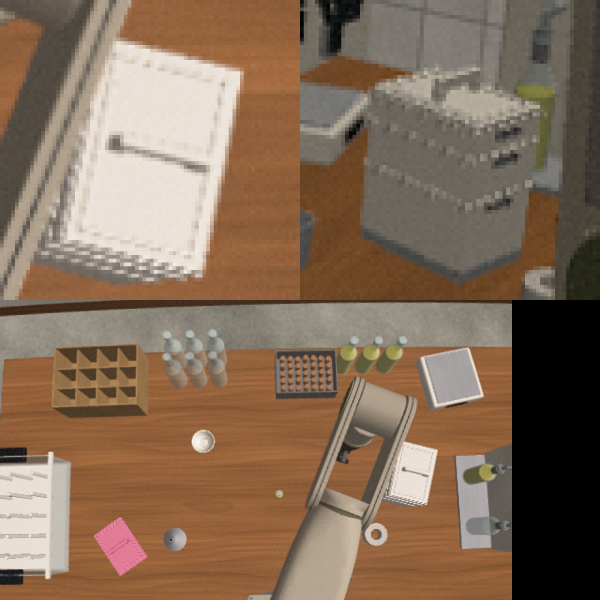

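The lid lies flat on the four-part stack with the edges flush, the bystanders are unmoved in view, and the arm is clear. Handing in.

```bash
python3 -c "
from bench import r
print(r.hand_in())"
```

```text
the job is handed in; nothing more can be done
None
```

I handed in the finished stack at about 49 s of the 136 s allowed: base, deep tray, medium tray, shallow tray and lid, set down gently in that order; each seated at its expected height, and the last pictures show the sides flush. No verdict came back.

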